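# Empty the yellow tilt-out bin into the sorting tray

## Robot

A 7-joint arm with a two-finger parallel gripper is mounted at the origin on the work surface. World frame = base frame: x ahead of the robot, y to its left, z up, the work surface at z = 0. Lengths are in mm, angles in rad, forces in N, time in s.
With the tool pointing down it reaches from about 400 to 900 mm from the base axis. Payload 5.6 kg.
Tool frame: the origin (TCP) lies midway between the tips of the shut fingers; the grasp point (between the pads) lies 19 mm behind it; z points along the fingers, y is the line along which they close (so a half turn about z gives the same grasp; the last joint's range is limited). The gripper opens to 92 mm and grips with 3 to 60 N. Pads are 20 mm wide; open, the fingers measure 128 mm over their backs; the gripper's body (75 mm by 189 mm) begins 69 mm behind the grasp point.
Start: joints at [1.285, 0.468, -0.012, 1.603, 0.006, 1.071, -0.056], TCP at [156.231, -630.952, 214.592] pointing down, gripper open.
Joint ranges: [-2.53, 2.53], [-0.31, 2.02], [-1.57, 1.55], [0.28, 2.44], [-1.29, 4.43], [0.15, 1.84], [-2.92, 2.92]. Speed limits (rad/s): [2.57, 2.57, 3.14, 3.14, 3.14, 3.14, 3.14].

## Interface

Orientations are given as a rotation vector (axis times angle).
In Python, from cell import robot, grip, kin, viewer gives the robot as it stands. Calls block until the motion is done:
- robot.movep(position, orientation): joint-space move of the TCP to a pose.
- robot.servo_line(position, feed=150, rotation=None): straight line of the TCP; rotation=None keeps the orientation; feed is the mean speed in mm/s.
- robot.goto_joints(angles): joint-space move.
- grip(opening, newtons=None): opening from 0.0 (shut) to 1.0 (fully open); newtons is the grip in N (None keeps the last); returns when the fingers have stopped.
- robot.hold(seconds).
- kin.ik(position, orientation): joint angles nearest the present ones, or None.
- robot.observe(): the state.
- viewer.read_camera(name): name is "side" or "top" or "wrist"; returns the picture (384x512x3 uint8, red, green, blue); there is no depth.
- viewer.camera_info(name): a dict with "camera_matrix" (3x3 intrinsics, pixels), "k1" (the pictures are not rectified: a ray, as slopes to the right and down, at radius r is drawn at 1 + k1 r^2 times it, then the intrinsics apply), "R" (3x3) and "t" (3): a world point X has camera coordinates R X + t. Camera axes: x right, y down, z forward; pixel columns grow to the right and rows downward; lengths in mm; the calibration is good to about 2 mm. A picture is of the moment at which its call begins: read the wrist's pose just before it. camera_info takes no time and is no camera call; for the wrist camera it gives the pose at the moment of the call.
A pose or a line that the arm cannot do raises robot.IKError and nothing moves.
- robot.job_done(): hands the job in; it is judged then, once.
Trained networks look in the newest picture that a camera, given by its name, has taken for a name from the list of things; names that differ only in an ending like _2 or _b are one class to them, and where a whole thing is asked for, a point or a joint stands for the part that bears it (a point fixed in the world has none). Each returns a list of dicts, best first, with "confidence" (0 to 1); they miss things now and then, are a little off and sometimes report something else, mostly with a low value. They report only what shows in the picture. A call takes as long as a camera call.
- viewer.silhouettes(name, camera): "mask" (384x512 bool, what is visible of it).
- viewer.pinpoint(name, camera): "at" ([x, y, z] in mm, in the coordinates of the camera as it stood for that picture, good to about 4 mm: a listed point, or the origin of a listed thing).
The state is a dict: "t": time; "joints": joint angles; "joint_velocities": joint speeds; "joint_torque": joint torques, N m; "tcp_pos": TCP position; "tcp_rot": TCP orientation; "contact_force": force on the tool from outside, world axes, zero at the start; "wrist_torque": the same for the moment, N m; "grip_width": opening from 0.0 (shut) to 1.0 (fully open); "grip_force": force on a finger pad.
Only numpy, scipy, OpenCV 4.12 (cv2) and the standard library are available. Lean on these libraries where they do the work, as an engineer would, in place of code of your own. Each camera call takes 0.05 s, during which the arm holds its last target. There are 200 camera calls.

## Task

Put the wooden tray under the mouth of the yellow tilt-out bin, then gently pull that bin forward by its steel bail handle all the way to its stop so that its five brass nuts tip out into the tray, and swing the empty bin fully back home. Never load the yellow bin or its stand with more than about 40 N (the squeeze of both fingers added), and leave the blue bin and everything else on the bench where they are; the tray stays flat on the bench with all five nuts in it.

Things in the scene. Friction and masses are not known exactly. Their poses are not given: they have to be found in the camera images.
- hopper_yellow: Fixed grey stand of the yellow bin, 150 mm deep, 144 mm wide. Origin on the bench straight below the pivot axis; its x axis points to its back (away from the robot), y along the pivot axis, z up. Its front feet end at x = -20 mm, its side plates stand at y = +-66 to 72 mm and rise to z = 145 mm. The pivot axis is at z = 130 mm.
- bin_yellow (a joint): Tilt of the yellow bin about its pivot, rad: 0 = home (upright), 1.5 = tipped fully forward to its stop (mouth down, towards the robot). Stiff friction hinge (0.6 N m): stays wherever it is left. Five loose nuts lie in it at the start.
- bail_yellow (a point): Middle of the bail's crossbar: a round steel bar 12 mm thick along the stand's y, about 105 mm free between its uprights, above the yellow bin. Home: 75 mm behind and 140 mm above the pivot; it swings at radius 159 mm about the pivot, over the top and forward, to 134 mm in front of and 85 mm above the pivot at the stop. Free space of 55 mm below the bar down to the bin's walls when home.
- lip_yellow (a point): Middle of the pouring lip of the yellow bin (the bin is 120 mm wide). Home: 70 mm in front of and 50 mm above the pivot; at the stop 55 mm in front of and 66 mm below it (64 mm above the bench). The nuts drop from it 50 to 140 mm in front of the pivot.
- tray: Loose open wooden tray, 180 (x) x 200 (y) mm, 40 mm tall, walls and floor 9 mm thick, 0.45 kg; origin at the centre of its underside. It slides on the bench; its middle belongs about 110 mm in front of the yellow pivot, centred on the bin (then its back wall almost meets the stand).
- nut0: Brass hex nut, 24 mm across flats, 16 mm thick; origin at the centre of its underside. Starts in the yellow bin.
- nut1: Brass hex nut, 24 mm across flats, 16 mm thick; origin at the centre of its underside. Starts in the yellow bin.
- nut2: Brass hex nut, 24 mm across flats, 16 mm thick; origin at the centre of its underside. Starts in the yellow bin.
- nut3: Brass hex nut, 24 mm across flats, 16 mm thick; origin at the centre of its underside. Starts in the yellow bin.
- nut4: Brass hex nut, 24 mm across flats, 16 mm thick; origin at the centre of its underside. Starts in the yellow bin.
- hopper_blue: The same stand with a blue bin of chrome nuts, to be left alone; same frame and sizes as the yellow one.
- bin_blue (a joint): Tilt of the blue bin, rad: 0 = home. Leave it as it is.
- can: grey can with blue label, 66 mm across, 100 mm tall; origin at the centre of its underside (bystander, leave alone).
- screwdriver: screwdriver lying on the bench (bystander, leave alone).
- tape: brown roll of tape, 90 mm across, 24 mm tall (bystander, leave alone).
- carton: small white carton, 110 x 90 x 70 mm (bystander, leave alone).
- faucet: chrome lever tap, 72 mm tall (bystander, leave alone).

How it is judged (in metres and radians):
On the way:
1. the yellow bin is tipped to its stop and all five nuts are in the tray (value of joint bin_yellow above 1.38 rad and x of nut0 in the frame of tray between -0.083 and 0.083 m and y of nut0 in the frame of tray between -0.093 and 0.093 m and z of nut0 in the frame of tray between 0 and 0.06 m and x of nut1 in the frame of tray between -0.083 and 0.083 m and y of nut1 in the frame of tray between -0.093 and 0.093 m and z of nut1 in the frame of tray between 0 and 0.06 m and x of nut2 in the frame of tray between -0.083 and 0.083 m and y of nut2 in the frame of tray between -0.093 and 0.093 m and z of nut2 in the frame of tray between 0 and 0.06 m and x of nut3 in the frame of tray between -0.083 and 0.083 m and y of nut3 in the frame of tray between -0.093 and 0.093 m and z of nut3 in the frame of tray between 0 and 0.06 m and x of nut4 in the frame of tray between -0.083 and 0.083 m and y of nut4 in the frame of tray between -0.093 and 0.093 m and z of nut4 in the frame of tray between 0 and 0.06 m), for 0.1 s.
At the end, for the whole second after the job is handed in: The yellow bin is home (within 0.09 rad), all five brass nuts lie at rest inside the tray, and the tray stands flat on the bench. On the way the bin was tipped to its stop (beyond 1.38 rad) with all nuts in the tray (value of joint bin_yellow below 0.09 rad and x of nut0 in the frame of tray between -0.083 and 0.083 m and y of nut0 in the frame of tray between -0.093 and 0.093 m and z of nut0 in the frame of tray between 0 and 0.06 m and x of nut1 in the frame of tray between -0.083 and 0.083 m and y of nut1 in the frame of tray between -0.093 and 0.093 m and z of nut1 in the frame of tray between 0 and 0.06 m and x of nut2 in the frame of tray between -0.083 and 0.083 m and y of nut2 in the frame of tray between -0.093 and 0.093 m and z of nut2 in the frame of tray between 0 and 0.06 m and x of nut3 in the frame of tray between -0.083 and 0.083 m and y of nut3 in the frame of tray between -0.093 and 0.093 m and z of nut3 in the frame of tray between 0 and 0.06 m and x of nut4 in the frame of tray between -0.083 and 0.083 m and y of nut4 in the frame of tray between -0.093 and 0.093 m and z of nut4 in the frame of tray between 0 and 0.06 m and linear speed of each of nut0, nut1, nut2, nut3, nut4 below 0.03 m/s and height (world z) of tray below 0.006 m and angle between tray's own z axis and vertical below 0.05 rad and linear speed of tray below 0.02 m/s); the robot touches nothing.
It fails at once if more than 40 N on the yellow bin or its stand (contact force between any of the fingers, the arm and hopper_yellow above 40 N).
It fails at once if the blue bin was tilted by more than about 0.15 rad (value of joint bin_blue above 0.3 rad).
It fails at once if a bystander was moved by more than 40 mm (distance of any of can, screwdriver, tape, carton, faucet from where it was at the start of the episode above 0.04 m).
It also fails if it takes over 72 s, if anything falls off the work surface, if the arm or the gripper's body presses on something with over 40 N, if the wrist force passes 120 N, or if a joint passes its speed limit or range.

## Working session

There is one attempt and no reset: what is moved stays moved. The work goes in short steps, each a Python script; the robot and the scene stay as the last script left them, time stands still between calls to the robot, and variables do not carry over. Pictures are saved under pics/ and viewed, at most 10 in all, crops included, and the job is handed in when it is done.

```bash
mkdir -p pics; ls; cat > h.py <<'E'
import numpy as np, cv2
from scipy.spatial.transform import Rotation as Rn
from cell import robot, grip, kin, viewer
def w(p,cam,info=None):
    i=info or viewer.camera_info(cam); return np.array(i["R"]).T@(np.array(p)-np.array(i["t"]).ravel())
def find(n,cam,k=2):
    return [(round(d["confidence"],2),w(d["at"],cam).round(0)) for d in viewer.pinpoint(n,cam)[:k]]
def save(cam,f):
    im=viewer.read_camera(cam); cv2.imwrite("pics/"+f,im[:,:,::-1]); return im
def down(yaw): # tool z down, tool y along world angle yaw
    y=np.array([np.cos(yaw),np.sin(yaw),0]); z=np.array([0,0,-1.]); 
    return Rn.from_matrix(np.c_[np.cross(y,z),y,z]).as_rotvec()
E
cat > a.py <<'E'
from h import *
print(robot.observe())
a=save("top","top.png"); b=save("side","side.png")
cv2.imwrite("pics/both.png",cv2.resize(np.hstack([a,b]),(800,300))[:,:,::-1])
for c in ("top","side"):
    for n in ["hopper_yellow","bail_yellow","lip_yellow","tray","hopper_blue","can","screwdriver","tape","carton","faucet","nut0"]:
        print(c,n,find(n,c))
E
python3 a.py
```

```text
pics
{'t': 0.0, 'joints': array([ 1.28499853,  0.46834832, -0.01162007,  1.60361789,  0.0059842 ,
        1.07142406, -0.05633272]), 'joint_velocities': array([-6.61202333e-05, -1.90349314e-03, -9.71588169e-05,  9.93542248e-04,
       -8.50078910e-04, -1.46251212e-04,  2.47836358e-04]), 'joint_torque': array([ 4.08365941e-04, -5.20575964e+01, -1.17618724e-02, -2.43755400e+01,
       -5.65251906e-02,  1.71913253e-02,  1.60332861e-04]), 'tcp_pos': array([ 156.07679638, -630.37572752,  213.66146189]), 'tcp_rot': array([-3.11676618e+00, -3.80101178e-01,  4.93828782e-04]), 'contact_force': array([-0.38025863,  0.37060207, -0.55841814]), 'wrist_torque': array([ 0.00848447, -0.01226466,  0.02889887]), 'grip_force': 0.0, 'grip_width': 0.9984267601345024}
top hopper_yellow [(0.69, array([ 577., -142.,    3.]))]
top bail_yellow [(0.98, array([ 649., -144.,  269.]))]
top lip_yellow [(0.74, array([ 508., -149.,  180.]))]
top tray [(0.65, array([451.,  -8.,  -6.]))]
top hopper_blue [(0.6, array([603., 125.,   1.])), (0.57, array([ 609., -107.,  134.]))]
top can []
top screwdriver []
top tape [(0.
[... 151 characters left out ...]
12.,   -2.]))]
top nut0 [(0.58, array([ 606., -175.,  135.])), (0.57, array([ 638., -121.,  132.]))]
side hopper_yellow []
side bail_yellow [(0.62, array([ 650., -144.,  273.]))]
side lip_yellow [(0.8, array([ 507., -144.,  182.]))]
side tray [(0.78, array([451., -11.,   0.]))]
side hopper_blue [(0.15, array([ 575., -143.,    5.]))]
side can [(0.67, array([757.,   2.,   3.]))]
side screwdriver [(0.9, array([ 455., -406.,    1.]))]
side tape [(0.85, array([522., 461.,   3.]))]
side carton [(0.8, array([642., 381.,  -3.])), (0.53, array([451.,  -5.,   3.]))]
side faucet [(0.77, array([ 675., -413.,   -1.]))]
side nut0 [(0.67, array([ 608., -106.,  138.])), (0.54, array([ 608., -144.,  135.]))]
```

View pics/both.png

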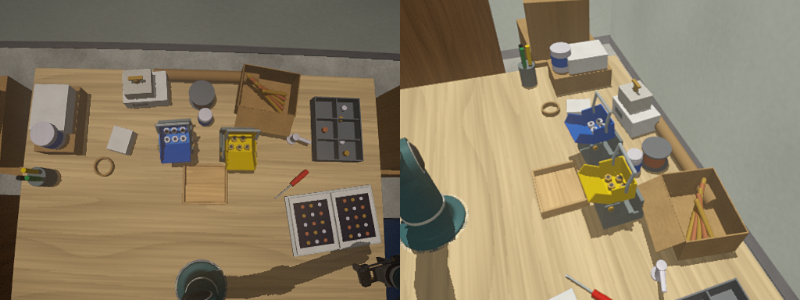

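View pics/top.png

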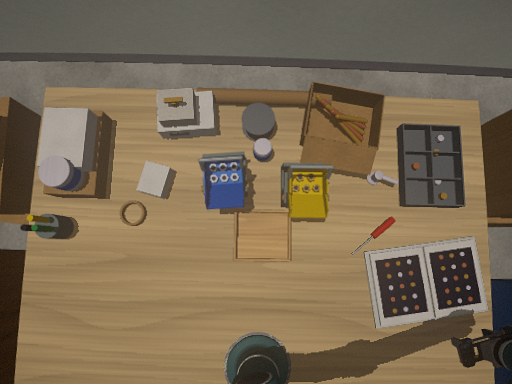

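The top view (x up, y left) shows the yellow bin at pixel (308,195). The tray at (263,235) overlaps the front of the space between the bins, blue is at (225,180), and everything is nearly axis-aligned. This agrees with the network positions: pivot about (576,-144), tray about (451,-9). Next I'll measure the yaws and check IK.

```bash
cat >> h.py <<'E'
def plane(px,cam,z):
    i=viewer.camera_info(cam);K=np.array(i["camera_matrix"],float);R=np.array(i["R"]);t=np.array(i["t"]).ravel()
    u=cv2.undistortPoints(np.float64(px).reshape(-1,1,2),K,np.array([i["k1"],0,0,0.])).reshape(-1,2)
    d=np.c_[u,np.ones(len(u))]@R; c=-R.T@t
    return c+d*((z-c[2])/d[:,2])[:,None]
def rect(n,cam,z):
    m=viewer.silhouettes(n,cam)[0]["mask"].astype(np.uint8)
    c=max(cv2.findContours(m,cv2.RETR_EXTERNAL,cv2.CHAIN_APPROX_NONE)[0],key=len)
    return cv2.minAreaRect(plane(c.reshape(-1,2),cam,z)[:,:2].astype(np.float32))
E
cat > b.py <<'E'
from h import *
viewer.read_camera("top");viewer.read_camera("side")
print("tray",rect("tray","top",40), rect("tray","side",40))
L=[];B=[];H=[];T=[]
for k in range(4):
    viewer.read_camera("top");viewer.read_camera("side")
    for c in("top","side"):
        for n,l in (("lip_yellow",L),("bail_yellow",B),("hopper_yellow",H),("tray",T)):
            f=find(n,c,1)
            if f: l.append(f[0][1])
for l in (L,B,H,T): print(np.median(l,0),np.std(l,0).round(1),len(l))
d=np.median(B,0)-np.median(L,0);print("yaw",np.arctan2(d[1],d[0]))
print("ik tray",[kin.ik(p,down(np.pi/2)) is not None for p in ([411,85,150],[411,85,12],[426,-48,12])])
for tilt in (0,.3,.6):
  r=[]
  for q in np.linspace(0,1.5,7):
    a=np.arctan2(140,-75)+0; x=576+159*np.cos(np.arctan2(140,75)+q); z=130+159*np.sin(np.arctan2(140,75)+q)
    Rm=Rn.from_rotvec([0,-tilt*q/1.5,0])*Rn.from_rotvec(down(0)); g=np.array([x,-144,z]);
    r.append(kin.ik(g+Rm.apply([0,0,19]),Rm.as_rotvec()) is not None)
  print(tilt,r,Rm.apply([0,0,1]).round(2))
E
python3 b.py
```

```text
tray ((452.4504089355469, -6.2342376708984375), (180.58154296875, 196.6582489013672), 0.7411769032478333) ((451.77362060546875, -15.175071716308594), (224.33175659179688, 178.63902282714844), 89.99846649169922)
[ 505.  -146.5  180. ] [15.3 86.5 58.6] 8
[ 650.5 -144.5  270. ] [1.8 1.1 1.6] 8
[ 575. -143.    3.] [1.8 1.7 2.3] 8
[451.   -6.5   1. ] [1.9 2.6 2.8] 8
yaw 0.013744838840897116
ik tray [True, True, True]
0 [True, True, True, True, True, True, True] [ 0. -0. -1.]
0.3 [True, True, True, True, True, True, True] [ 0.3  -0.   -0.96]
0.6 [True, True, True, True, True, True, True] [ 0.56 -0.   -0.83]
```

```bash
cat > c.py <<'E'
from h import *
robot.movep([106,-430,300],robot.observe()["tcp_rot"])
grip(0.5,20)
gx,gy=410,88.5
robot.movep([gx,gy,220],down(np.pi/2))
robot.servo_line([gx,gy,60],200)
save("wrist","w1.png")
robot.servo_line([gx,gy,16],80)
grip(0,20)
o=robot.observe();print(o["t"],o["grip_width"],o["grip_force"],o["tcp_pos"],o["contact_force"])
E
python3 c.py
```

```text
9.625 0.0958425747020368 20.000831186771393 [410.1490467   88.91646714  16.13606579] [0.24139926 0.80320143 1.35075725]
```

View pics/w1.png

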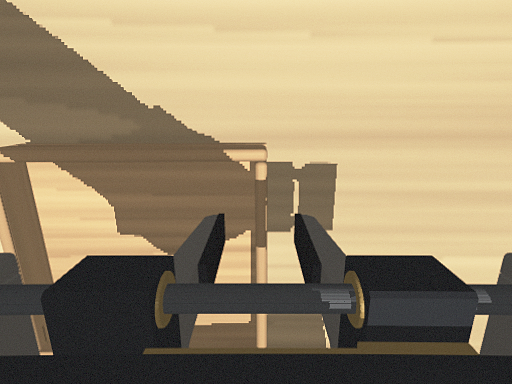

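The wrist view showed the tray's left wall at column 262, between the fingers. The grip closed on 8.8 mm, which matches the 9 mm wall. Now I'll slide the tray across.

```bash
cat > d.py <<'E'
from h import *
p=robot.observe()["tcp_pos"]
robot.servo_line([p[0]+11,p[1]-137,p[2]],100)
o=robot.observe();print(o["t"],o["grip_width"],o["contact_force"])
grip(0.5); p=o["tcp_pos"]
robot.servo_line([p[0],p[1],110],150)
robot.servo_line([p[0]-20,p[1]+60,330],250)
a=save("top","t2.png")
cv2.imwrite("pics/t2c.png",cv2.resize(a[120:300,180:400],None,fx=3,fy=3)[:,:,::-1])
viewer.read_camera("side")
for c in("top","side"): print(find("tray",c,1),find("hopper_yellow",c,1),find("bail_yellow",c,1))
print(rect("tray","top",40))
E
python3 d.py
```

```text
11.1417 0.09227455579217424 [-0.711646    2.42957463  3.55328701]
[(0.93, array([ 462., -144.,   -2.]))] [(0.93, array([ 579., -144.,    1.]))] [(0.67, array([ 647., -146.,  270.]))]
[(0.58, array([ 461., -145.,   -1.]))] [(0.75, array([ 577., -139.,    3.]))] [(0.66, array([ 653., -142.,  274.]))]
((462.9060974121094, -143.35031127929688), (201.49282836914062, 175.63479614257812), 88.61527252197266)
```

View pics/t2c.png

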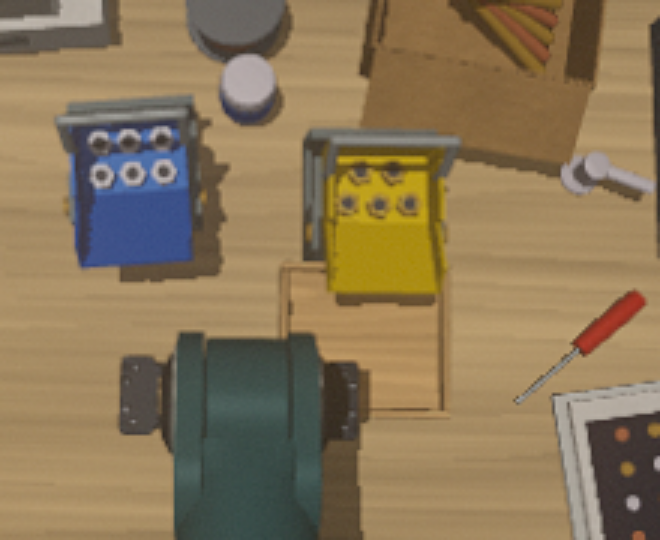

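The tray now sits at about (462.5,-144), 113 mm in front of the pivot. In the crop, the yellow bin's lip at (382,292) is above its back part, and the other objects haven't moved. Next is the bail.

```bash
cat > e.py <<'E'
from h import *
r=down(-0.02)
qs=[(kin.ik([650,-144,350],down(-0.02+k))) for k in (0,np.pi)]
print([None if q is None else q.round(2) for q in qs])
q0=robot.observe()["joints"]
k=min((i for i in(0,1) if qs[i] is not None),key=lambda i:abs(qs[i]-q0).max())
r=down(-0.02+k*np.pi); np.save("r.npy",r)
grip(0.5,13)
robot.movep([520,-144,390],r)
viewer.read_camera("wrist");print("far",find("bail_yellow","wrist"))
robot.servo_line([650,-144,350],200)
viewer.read_camera("wrist");print("near",find("bail_yellow","wrist"))
save("wrist","w3.png");print(robot.observe()["t"])
E
python3 e.py
```

```text
[array([ 0.66,  0.52, -0.76,  1.35,  0.35,  1.41, -0.11]), array([ 0.83,  0.66, -1.12,  1.34,  0.58,  1.49,  2.88])]
far [(0.68, array([ 649., -141.,  269.]))]
near [(0.57, array([ 649., -140.,  270.]))]
18.8833
```

View pics/w3.png

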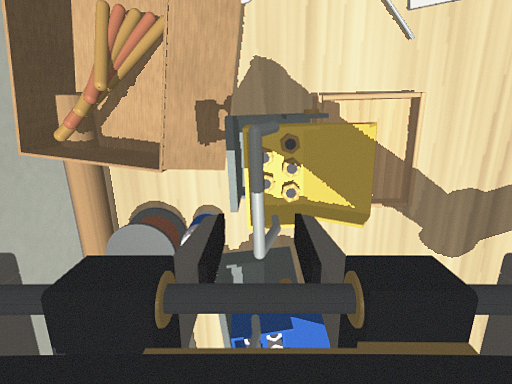

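The wrist view shows the bar running vertically at columns 258-265, rows 125-255. It is centred between the fingers and the uprights are clear. I'll descend and grip it.

```bash
cat > f.py <<'E'
from h import *
robot.servo_line([649.5,-143.5,250],120)
f0=robot.observe()["contact_force"]
grip(0,12)
o=robot.observe();print(o["t"],o["grip_width"],o["grip_force"],o["tcp_pos"],f0,o["contact_force"])
E
python3 f.py
```

```text
20.4833 0.12871259235265803 11.971352398395538 [ 650.81473588 -143.56077503  250.54511139] [-0.11325178 -0.3100552   0.47936636] [ 5.67289034 -0.33225795 -0.37261951]
```

```bash
cat > g.py <<'E'
from h import *
r0=Rn.from_rotvec(np.load("r.npy")); a0=np.arctan2(140,75); P=np.array([575.8,-143.5,129.5])
def pose(q,tilt=0.5):
    g=P+[159*np.cos(a0+q),2*q/1.5,159*np.sin(a0+q)]
    R=Rn.from_rotvec([0,-tilt*q/1.5,0])*r0
    return g+R.apply([0,0,19]),R.as_rotvec()
def go(qs,feed,lim=22):
    for q in qs:
        p,r=pose(q); robot.servo_line(p,feed,rotation=r)
        o=robot.observe();f=o["contact_force"]; print(round(q,2),round(o["t"],1),f.round(1),(o["tcp_pos"]-p).round(1),round(o["grip_width"],3),round(o["grip_force"],1))
        if np.linalg.norm(f)>lim: print("STOP");return q
    return q
if __name__=="__main__":
    go(np.linspace(0,1.48,11)[1:],70)
    robot.hold(.5); a=save("top","t4.png");b=save("side","s4.png")
    cv2.imwrite("pics/s4c.png",np.hstack([cv2.resize(x,None,fx=3,fy=3)[:,:,::-1] for x in (b[160:300,160:290],a[150:290,200:330])]))
    print(find("bail_yellow","side",1),find("lip_yellow","side",1),find("bail_yellow","top",1),find("nut0","side",6),find("nut0","top",6))
E
python3 g.py
```

```text
0.15 20.9 [-0.8 -1.1  2.9] [-0.7 -0.5  0.4] 0.127 12.0
0.3 21.4 [-1.7 -3.2  5.9] [-0.3 -0.9  0.5] 0.129 12.0
0.44 21.9 [-1.6 -5.3  7.5] [ 0.1 -1.3  0.7] 0.127 12.0
0.59 22.4 [-2.4 -6.2  7.1] [-0.1 -1.3  0.6] 0.123 12.1
0.74 22.8 [-2.1 -7.   4.9] [-0.6 -1.4  0.2] 0.123 12.1
0.89 23.3 [-1.9 -7.7  0.7] [-1.  -1.4 -0.2] 0.127 12.1Traceback (most recent call last):
  File "g.py", line 14, in <module>
    go(np.linspace(0,1.48,11)[1:],70)
    ~~^^^^^^^^^^^^^^^^^^^^^^^^^^^^^^^
  File "g.py", line 9, in go
    p,r=pose(q); robot.servo_line(p,feed,rotation=r)
                 ~~~~~~~~~~~~~~~~^^^^^^^^^^^^^^^^^^^
cell.IKError: the arm cannot follow that straight line within its joint ranges
```

```bash
sed -i 's/2\*q\/1.5,159/-1*q\/1.5,159/' g.py; cat > i.py <<'E'
from g import *
print(robot.observe()["joints"].round(2))
for q in (1.04,1.18,1.33,1.48):
    for til in (-.3,0,.15,.3):
        p,_=pose(q); R=Rn.from_rotvec([0,-til,0])*r0
        g=P+[159*np.cos(a0+q),-q/1.5,159*np.sin(a0+q)]
        s=kin.ik(g+R.apply([0,0,19]),R.as_rotvec()); print(q,til,None if s is None else s.round(2))
E
python3 i.py
```

```text
[-1.01  0.21  1.44  2.1  -0.45  0.79 -2.47]
1.04 -0.3 [-0.58  0.55  1.08  1.76 -0.35  1.4  -2.55]
1.04 0 [-0.78  0.4   1.28  1.95 -0.43  1.11 -2.49]
1.04 0.15 [-0.91  0.29  1.38  2.05 -0.44  0.94 -2.47]
1.04 0.3 [-1.1   0.13  1.51  2.15 -0.36  0.73 -2.53]
1.18 -0.3 [-0.61  0.55  1.11  1.81 -0.35  1.36 -2.53]
1.18 0 [-0.81  0.39  1.3   2.   -0.43  1.07 -2.48]
1.18 0.15 [-0.94  0.27  1.41  2.1  -0.43  0.9  -2.47]
1.18 0.3 [-1.14 -0.05  1.46  2.2  -0.08  0.66 -2.79]
1.33 -0.3 [-0.62  0.55  1.12  1.87 -0.36  1.32 -2.52]
1.33 0 [-0.82  0.38  1.31  2.06 -0.43  1.03 -2.46]
1.33 0.15 [-0.95  0.26  1.42  2.16 -0.43  0.85 -2.45]
1.33 0.3 [-0.45  0.01  0.76  2.24 -0.17  0.62 -2.73]
1.48 -0.3 [-0.63  0.55  1.12  1.92 -0.36  1.27 -2.5 ]
1.48 0 [-0.81  0.37  1.3   2.11 -0.44  0.98 -2.44]
1.48 0.15 [-0.94  0.25  1.4   2.2  -0.44  0.8  -2.43]
1.48 0.3 [-0.79 -0.01  1.14  2.3  -0.18  0.57 -2.68]
```

```bash
sed -i 's/-tilt\*q\/1.5,0\]/-np.interp(q,[0,.89,1.18,1.5],[0,.297,.12,.05]),0]/; s/np.linspace(0,1.48,11)\[1:\]/np.linspace(.888,1.48,5)[1:]/' g.py; python3 g.py
```

```text
1.04 23.8 [2.4 0.1 4.1] [0.4 0.7 0. ] 0.123 12.0
1.18 24.3 [ 1.8  1.7 -2.1] [-0.8  0.7 -0.7] 0.124 12.0
1.33 24.8 [ 4.7  1.1 -8.2] [-0.7  0.5 -0.8] 0.129 12.0
1.48 25.3 [ 6.2  1.3 -7. ] [-0.5  0.2 -1.1] 0.126 12.0
[(0.87, array([ 444., -148.,  221.]))] [(0.64, array([ 420., -175.,    9.]))] [(0.62, array([ 438., -150.,  214.]))] [(0.57, array([ 438., -139.,   24.])), (0.53, array([ 423., -114.,   23.])), (0.5, array([ 420., -173.,    9.])), (0.43, array([413., -92.,  20.])), (0.4, array([ 450., -161.,   27.]))] [(0.44, array([416., -93.,  22.])), (0.38, array([ 439., -140.,   26.])), (0.37, array([ 423., -115.,   20.]))]
```

View pics/s4c.png

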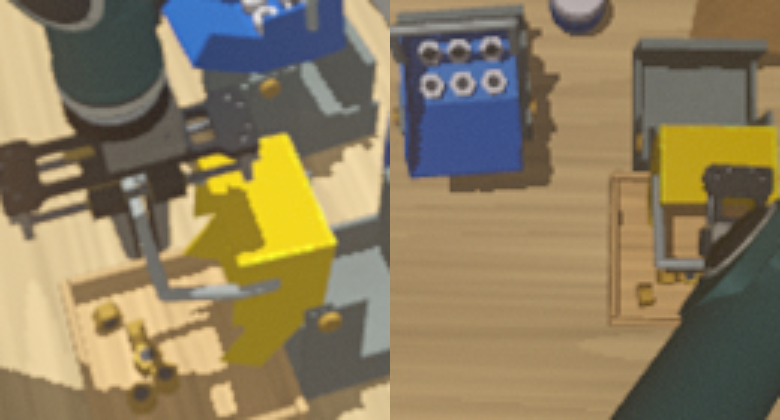

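The bin is tipped. The side view shows all five nuts in the tray (crop rows 300-395), and the network positions for all five lie inside it. I'll nudge it to the stop, then swing it back.

```bash
cat > j.py <<'E'
from g import *
go([1.51],30); robot.hold(.3)
print("--back"); q=go(np.r_[np.linspace(1.48,0,11)[1:],-0.015],70)
robot.hold(.2)
viewer.read_camera("top");viewer.read_camera("side")
for c in("top","side"): print(find("bail_yellow",c,1),find("lip_yellow",c,1),find("nut0",c,6),find("tray",c,1))
E
python3 j.py
```

```text
1.51 26.5 [5.7 3.2 6.4] [ 1.6 -0.3  0.6] 0.128 12.0
--back
1.33 27.3 [ 4.9  1.  -3.4] [-0.2 -0.2 -0.6] 0.125 12.0
1.18 27.8 [-4.9  1.9  4.7] [-0.5 -0.1  0.3] 0.126 12.0
1.04 28.3 [-7.5  1.8  5.8] [-1.2 -0.3  0. ] 0.125 12.0
0.89 28.8 [-5.5  0.8  3.9] [-0.4 -0.3  0.1] 0.129 12.0
0.74 29.3 [ 3.4  1.2 -0. ] [ 1.5 -0.2  0.7] 0.124 12.0
0.59 29.8 [ 2.8 -0.4  0.5] [ 0.7 -0.1  0.3] 0.125 12.0
0.44 30.3 [ 3.6  1.8 -1.6] [0.5 0.1 0. ] 0.127 12.0
0.3 30.7 [ 3.8  0.1 -2.4] [ 0.3  0.2 -0.3] 0.127 12.0
0.15 31.2 [ 2.8  1.9 -3.1] [ 0.3  0.3 -0.4] 0.127 12.0
0.0 31.7 [ 1.9  1.4 -4. ] [ 0.3  0.3 -0.4] 0.123 12.0
-0.02 31.9 [-4.1  2.1  2.1] [-1.5  0.2  0.5] 0.127 12.1
[(0.44, array([ 438., -141.,   26.]))] [(0.75, array([ 505., -144.,  181.]))] [(0.61, array([ 424., -113.,   19.])), (0.6, array([ 420., -176.,    9.])), (0.54, array([ 436., -140.,   28.])), (0.51, array([414., -95.,  18.])), (0.46, array([ 446., -162.,   27.]))] [(0.86, array([ 461., -147.,   -4.]))]
[(0.88, array([ 653., -144.,  274.]))] [(0.92, array([ 508., -143.,  178.]))] [(0.67, array([ 447., -159.,   27.])), (0.65, array([ 421., -175.,   11.])), (0.63, array([ 425., -110.,   26.])), (0.51, array([413., -90.,  24.]))] [(0.93, array([ 462., -146.,    2.]))]
```

The bin met its home stop: lip about (506,-144,180), bail (653,-144,274), and all five nuts in the tray. I'll release, retreat and check.

```bash
cat > k.py <<'E'
from h import *
grip(0.5); p=robot.observe()["tcp_pos"]
robot.servo_line([p[0]-1,p[1],340],120)
robot.servo_line([p[0]-70,p[1]+40,400],200)
robot.hold(.3)
a=save("top","t5.png");b=save("side","s5.png")
cv2.imwrite("pics/s5c.png",np.hstack([cv2.resize(x,None,fx=3,fy=3)[:,:,::-1] for x in (b[160:300,160:290],a[150:290,200:330])]))
for c in("top","side"): print(find("bail_yellow",c,1),find("lip_yellow",c,1))
o=robot.observe();print(o["t"],o["contact_force"])
E
python3 k.py
```

```text
[] [(0.58, array([ 460., -404.,    1.]))]
[(0.69, array([ 464., -143.,    1.]))] [(0.76, array([ 507., -144.,  177.]))]
35.45 [ 0.30440377 -0.95931683 -0.48374866]
```

View pics/s5c.png

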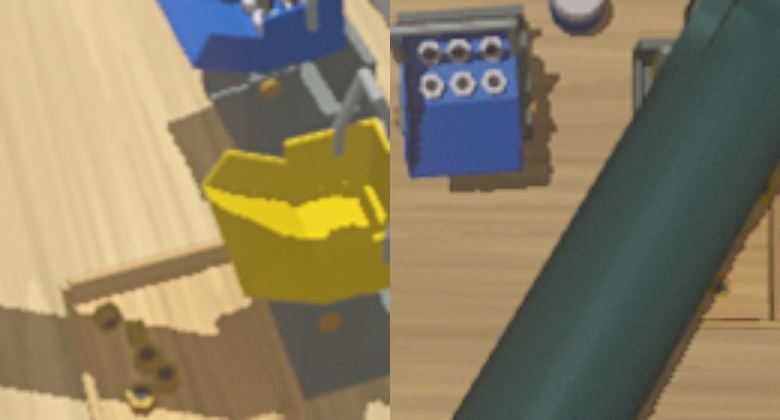

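The side view shows the empty bin upright with its lip at the home position, and five nuts in the tray at crop (110-165, 315-398). The blue bin hasn't moved, and the arm is clear.

```bash
python3 -c "
from cell import robot
print(robot.job_done())"
```

```text
the job is handed in; nothing more can be done
None
```

The job is handed in: the yellow bin was tipped to its stop and swung back home empty, with all five brass nuts in the tray. The measured wrist force stayed around 10 N with a 12 N grip per finger, and the arm was clear of everything at about 35 s. The judge's verdict was not shown.

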